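# Lock the levelling screw of a lab levelling table

### The arm

A 6-joint arm with a two-finger parallel gripper is mounted at the origin on a cart in front of the work surface, level with it; the furniture and walls round the work are solid. World frame = base frame: x ahead of the robot, y to its left, z up, the work surface at z = 0. Lengths are in m, angles in rad, forces in N, time in s.
With the tool pointing down it reaches from about 0.35 to 0.975 m from the base axis. Payload 4.9 kg.
Tool frame: the origin (TCP) lies midway between the tips of the shut fingers; the grasp point (between the pads) lies 19 mm behind it; z points along the fingers, y is the line along which they close (so a half turn about z gives the same grasp; the last joint's range is limited). The gripper opens to 85 mm and grips with 20 to 120 N. Pads are 22 mm wide; open, the fingers measure 114 mm over their backs; the gripper's body (76 mm by 85 mm) begins 54 mm behind the grasp point. The pads swing forward as they close: fully open they stand 13 mm farther back than shut.
Start: joints at [-1.466, 0.053, 1.613, -0, 1.476, -0.119], TCP at [0.139, -0.609, 0.231] pointing down, gripper open.
Joint ranges: [-3.01, 3.01], [-1.01, 2.22], [0.06, 2.58], [-1.02, 4.17], [0.09, 2.62], [-3.14, 3.14]. Speed limits (rad/s): [2.57, 2.57, 3.14, 3.14, 3.14, 3.14].

### API

Orientations are given as a rotation vector (axis times angle).
In Python, from station import ctrl gives the robot as it stands.
- The arm moves only by the tool step_arm, never from a script. Its argument "targets" is a list of rows, each an object with "travel": the shift along the world's x, y, z as a fraction of full scale, a list of three; "angular": the turn, a rotation vector about the world's x, y, z as a fraction of full scale, a list of three; "gripper": the opening, from 0 (shut) to 1 (fully open). In form: [{"travel": [x, y, z], "angular": [rx, ry, rz], "gripper": gripper}, ...]. A call has 1 to 10 rows; each row is the pose to reach, as a shift and turn from the pose commanded when the call began; what a row does not reach only later rows make up. Full scale, the value 1, is 0.6 m for a shift and pi/4 rad for a turn. A row lasts 1/10 s, in which the tool goes at most 50 mm and 8.59 degrees, less where a joint would pass 70% of its speed; a pose out of reach is approached as far as the arm can. A call with a number of a shift or a turn outside -1 to 1 is refused whole. A call with a gripper value outside its range is refused whole. The fingers move at their own pace and stop on an object; "squeeze" is the grip in N (left out, the last holds). Time passes only in rows, so rows that repeat a pose let the fingers close. It gives the time, the measured TCP pose, the force, the opening and the grip force at its end, in the units of the state.
- ctrl.get_obs(): the state, without advancing time (a new reading comes with each control period).
- ctrl.get_image(name): name is "scene" or "top"; returns a dict with "img" (384x512x3 uint8, red, green, blue), "fx", "fy", "cx", "cy" (pixels), "D" ([k1, k2, p1, p2, k3] as OpenCV has them; the pictures are not rectified), "rvec" (rotation vector, rad) and "tvec" (3), from world to camera coordinates, as OpenCV has them. Camera axes: x right, y down, z forward; pixel columns grow to the right and rows downward; lengths in m; the calibration is good to about 2 mm. A picture is of the moment at which its call begins. There is no depth.
- ctrl.finish_job(): hands the job in; it is judged then, once.
The state is a dict: "t": time; "q": joint angles; "dq": joint speeds; "effort": joint torques, N m; "tool_pos": TCP position; "tool_rot": TCP orientation; "contact_force": force on the tool from outside, world axes, zero at the start; "wrist_torque": the same for the moment, N m; "opening": finger opening in m; "grip_force": force on a finger pad.
Only numpy, scipy, OpenCV 4.12 (cv2) and the standard library are available. Lean on these libraries where they do the work, as an engineer would, in place of code of your own. Each camera call takes 0.05 s, during which the arm holds its last target. There are 200 camera calls.

### The job

The levelling table has been set level; now lock its adjusting screw. Fit the blue holding key fully down over the screw's brass tang, with its steel arm between the two posts, and let go; then with closed fingers push the red-tipped lever of the lock nut gently round clockwise (seen from above) until you feel it come up firm against its washer, and push it on by about a further 20 degrees (at least 10, at most 30). Leave the key on, do not let the screw lose its setting or force the lever, and do not disturb the dish on the table, the dropper bottle or the note pad.

Things in the scene. Friction and masses are not known exactly. Their poses are not given: they have to be found in the camera images.
- levelling_table: Fixed aluminium plate 178 x 110 mm, top 30 mm above the worktop. Origin on the worktop under the vertical axis of the adjusting screw; z up. The plate spans x = -40 to 138 mm, y = -55 to 55 mm; a dish stands on its +x end; a bubble level (radius 12, 7 mm high) is at x = 20, y = 38 mm.
- post_gap (a point): Midpoint between the tops of two upright round-topped steel posts, 10 mm thick, at the table's x = 60 mm, y = +12 and -12 mm (14 mm clear between them), tops 89 mm above the worktop.
- tang_top (a point): Middle of the rounded top edge of the adjusting screw's brass tang (upright blade 36 mm long in x, 8 mm thick in y, 18 mm high), on the screw's axis, 84 mm above the worktop. Its axes turn with the screw and start within 0.03 rad of the table's.
- adjust_screw (a joint): Angle of the adjusting screw from its right setting (rad, clockwise from above positive); starts within 0.03. Only 0.25 N m of friction holds it: without the key the nut drags it round once it comes up firm. With the key on it still gives about 0.1 to 0.2 rad under load (slack); beyond 0.26 either way the setting is lost.
- holding_key: Loose blue key, about 0.12 kg: block 52 (x) x 32 (y) x 21 mm (z), grasp across the 32 mm; steel arm 10 mm wide and high, flush with the underside, from x = 26 to 70 mm. Lies slot down. Origin mid underside of the block, z up, x along the arm. Fitted: x along the table's +x, arm between the posts, underside 69 mm above the worktop.
- key_slot (a point): Middle of the inner roof of the slot in the key's underside (40 mm in x, 9.8 mm in y, 15 mm deep), 15 mm above the key's origin; it rests on tang_top when the key is fully down (where the key may lean by up to 0.12 rad in its slack).
- key_arm (a point): Point on top of the key's arm, 60 mm along x from the key's origin and 10 mm above its underside; it stands midway between the posts when the key is fitted.
- lock_nut: Steel hexagon nut, 30 mm across flats, 38 to 54 mm above the worktop, on the screw's axis, with a level lever along its own -x. Origin on the axis at worktop height. Clockwise (from above) it runs freely for an unknown 0.3 to 1.4 rad at 0.12 N m, then comes up firm and takes 0.70 N m (about 9 N at 75 mm from the axis); it stays where left and jams 0.85 rad past firm.
- lever_end (a point): Centre of the red ball (17 mm) ending the lock nut's lever (round, 10 mm thick, level), 84 mm from the screw's axis, 47 mm above the worktop. It starts between 1.35 rad counter-clockwise (from above) and 0.15 rad clockwise of the table's -x direction and ends at most 1.25 rad clockwise of it.
- washer_lip (a point): Rim of the sprung lip of the spring washer under the lock nut, 16.5 mm from the axis: 38.2 mm above the worktop until the nut is firm, then 1 mm lower per rad of further turn (0.35 mm at 20 degrees). Too little to read through the measuring noise: judge by feel and by the lever's travel after it came up firm.
- dish: Round clear dish, 58 mm across and 12 mm high, loose on the plate's +x end. Origin at its underside.
- dropper_bottle: White dropper bottle with red cap, 35 mm across, 86 mm high, loose, left of and behind the table. Origin at its underside.
- pad: Yellow note pad 76 x 76 x 16 mm, loose, behind and right of the key. Origin at its underside.

How it is judged:
By the outcome, as a careful person would: the job done as asked, in the order asked, and still so for the second after the job is handed in, with the robot touching nothing.
It also fails if it takes over 72 s, if anything falls off the work surface, if the arm or the gripper's body presses on something with over 40 N, if the wrist force passes 120 N, or if a joint passes its speed limit or range.

## Working session

There is one attempt and no reset: what is moved stays moved. The work goes in short steps, Python scripts to look and compute and a tool call to move; the robot and the scene stay as the last step left them, time stands still between calls to the robot, and variables do not carry over. Pictures are saved under pics/ and viewed, at most 10 in all, crops included, and the job is handed in when it is done.

Besides the shell and the picture viewer there is one more tool, called after "Emit:" by a JSON object that holds its "fn" and its "kwargs". step_arm: Moves the arm, as the interface text tells. Its arguments: {"type":"object","properties":{"targets":{"type":"array"},"squeeze":{"type":"number"}},"required":["targets"]}

```bash
mkdir -p pics; cat > h.py <<'E'
import numpy as np, cv2
from station import ctrl
def grab(n):
    d=ctrl.get_image(n); return d
def cam(d):
    K=np.array([[d['fx'],0,d['cx']],[0,d['fy'],d['cy']],[0,0,1.]]);R=cv2.Rodrigues(np.array(d['rvec'],float))[0]
    return K,np.array(d['D'],float),R,np.array(d['tvec'],float).ravel()
def ray(d,uv):
    K,D,R,t=cam(d); p=cv2.undistortPoints(np.array([[uv]],float),K,D)[0,0]
    return -R.T@t, R.T@np.array([p[0],p[1],1.])
def onz(d,uv,z):
    o,r=ray(d,uv); return o+r*(z-o[2])/r[2]
def proj(d,P):
    K,D,R,t=cam(d); return cv2.projectPoints(np.array(P,float).reshape(-1,3),np.array(d['rvec'],float),t,K,D)[0][:,0]
def tri(d1,u1,d2,u2):
    o1,r1=ray(d1,u1);o2,r2=ray(d2,u2)
    s=np.linalg.lstsq(np.c_[r1,-r2],o2-o1,rcond=None)[0]
    a=o1+s[0]*r1;b=o2+s[1]*r2; return (a+b)/2,np.linalg.norm(a-b)
E
python3 - <<'E'
from h import *
import pickle
o=ctrl.get_obs();print(o)
for n in('top','scene'):
    d=grab(n);pickle.dump(d,open(n+'0.pkl','wb'))
    cv2.imwrite(f'pics/{n}0.png',cv2.resize(d['img'][:,:,::-1],(800,600),interpolation=cv2.INTER_CUBIC))
    print(n,-cam(d)[2].T@cam(d)[3],d['fx'])
E
```

```text
{'t': 0.0, 'q': array([-1.46599141e+00,  5.33539028e-02,  1.61427710e+00, -4.60163596e-06,
        1.47601685e+00, -1.18985986e-01]), 'dq': array([-4.89876877e-06, -2.36896215e-04, -4.68623915e-05,  8.77502371e-04,
       -7.15841435e-04,  6.65320859e-04]), 'effort': array([-4.08384412e-04, -3.93682337e+01, -3.70180070e+01, -9.47489843e-05,
        6.95703246e-03, -3.24923597e-06]), 'tool_pos': array([ 0.13864705, -0.60879115,  0.23007496]), 'tool_rot': array([-3.11990346e+00, -3.50568034e-01, -1.56850146e-05]), 'contact_force': array([-0.14985605,  0.47455917,  0.22244478]), 'wrist_torque': array([-0.03623595, -0.03905764,  0.02637282]), 'grip_force': 0.0, 'opening': 0.08533955276147169}
top [ 0.25848557 -0.22338388  1.21418346] 397.1070396480266
scene [-0.43252249  0.44061425  0.7420129 ] 457.4840164458712
```

View pics/top0.png

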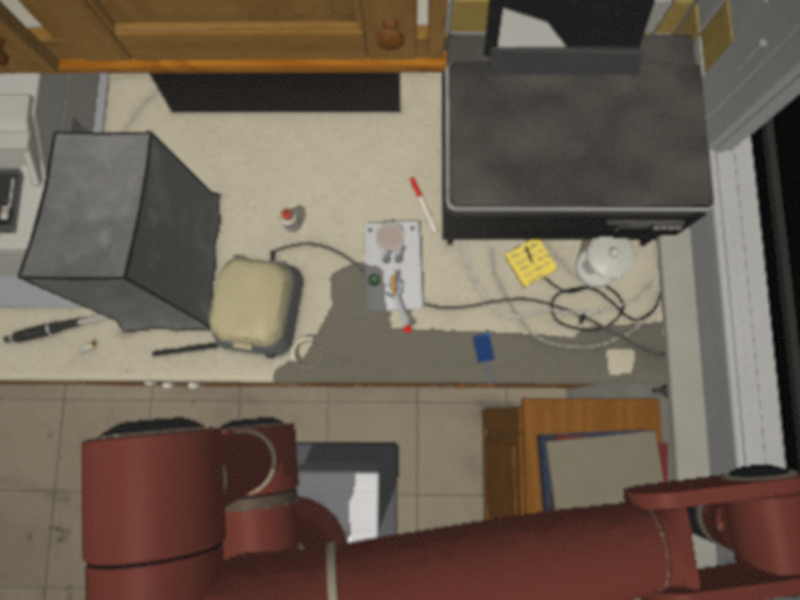

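View pics/scene0.png

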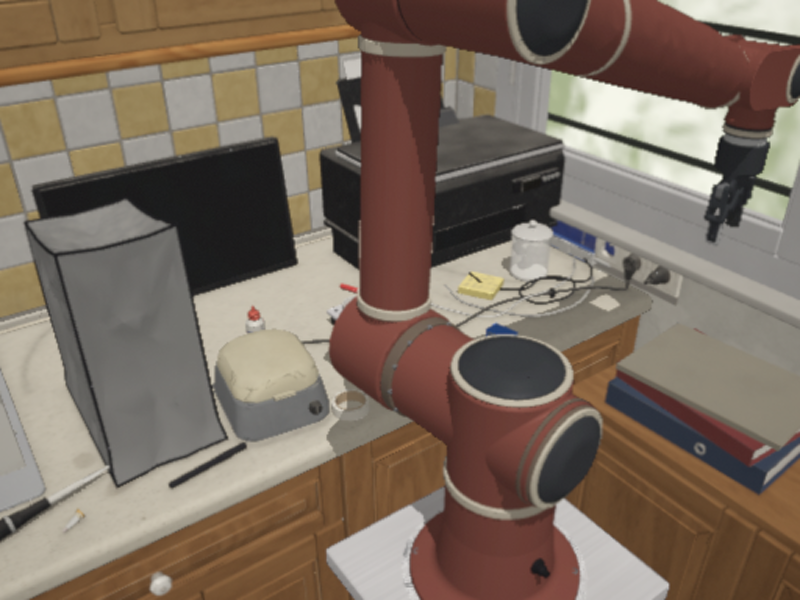

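The top view shows the table around (393,265), with the red lever ball at (408,329). The blue key is at (484,347) and its arm seems to point down. The bottle is at (290,217) and the pad at (530,262). In the scene view the robot hides the table. Next I'll zoom in.

```bash
python3 - <<'E'
from h import *
import pickle
d=pickle.load(open('top0.pkl','rb'))
c=d['img'][135:250,220:330,::-1]
cv2.imwrite('pics/c0.png',cv2.resize(c,None,fx=5.2,fy=5.2,interpolation=cv2.INTER_CUBIC))
im=d['img'].astype(int);r,g,b=im[...,0],im[...,1],im[...,2]
def m(mask,z,name):
    n,l,s,ce=cv2.connectedComponentsWithStats(mask.astype(np.uint8))
    for i in range(1,n):
        if s[i,4]>6 and s[i,1]<255: print(name,s[i],ce[i],onz(d,ce[i],z))
m((b>r+50)&(b>g+30),.021,'blue')
m((r>150)&(g<90)&(b<90),.047,'red')
m((r>190)&(g>160)&(b<120),.016,'yel')
m((r>120)&(r>b+60)&(g>80)&(g<170),.08,'brass')
E
```

```text
blue [304 213  11  18 137] [309.19708029 222.02189781] [ 0.38659086 -0.35935664  0.021     ]
red [263 114   6  11  24] [265.66666667 119.33333333] [ 0.70209514 -0.2274207   0.047     ]
red [181 135   5   5  12] [182.75       137.33333333] [0.64335357 0.02780938 0.047     ]
red [258 208   5   5  18] [260.16666667 210.27777778] [ 0.41801063 -0.21193149  0.047     ]
yel [324 154  32  29 493] [339.70385396 167.54969574] [ 0.5567549  -0.45745006  0.016     ]
brass [291   0  21   2  38] [300.57894737   0.44736842] [ 1.09327471 -0.33841011  0.08      ]
brass [433   0   9   2  18] [437.    0.5] [ 1.09433145 -0.77644976  0.08      ]
brass [  74   14  157    8 1120] [151.70982143  17.425     ] [1.0338825  0.13840312 0.08      ]
brass [267  17   6   8  43] [269.6744186   20.51162791] [ 1.02130534 -0.2391554   0.08      ]
brass [19 18 13  7 51] [25.47058824 20.88235294] [1.02541403 0.54851796 0.08      ]
brass [  38   36  248    9 1432] [164.87849162  40.26536313] [0.95291174 0.09158951 0.08      ]
brass [262 113   8  13  33] [265.33333333 119.03030303] [ 0.69051436 -0.22629998  0.08      ]
brass [180 134   6   6  14] [181.5        137.07142857] [0.63328727 0.02450022 0.08      ]
brass [336 153  11   3  13] [341.15384615 153.53846154] [ 0.58344738 -0.45063515  0.08      ]
brass [335 157   7  11  30] [337.9        162.13333333] [ 0.5572057  -0.44018531  0.08      ]
brass [326 169  11  15  21] [330.95238095 176.42857143] [ 0.51403711 -0.41852737  0.08      ]
brass [251 177   2  11  22] [251.5 182. ] [ 0.49657332 -0.18649995  0.08      ]
brass [344 176   6   4   9] [346.33333333 176.88888889] [ 0.5128209  -0.46337228  0.08      ]
```

View pics/c0.png

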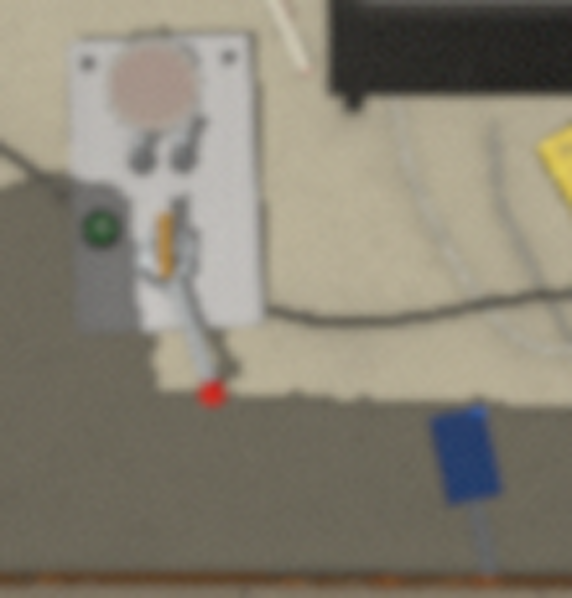

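The crop shows the plate outline from (72,37) to (265,326), the posts near (143,160) and (185,155), and the tang at (165,245). The lever runs to the ball at (212,393). The blue block is at (465,455), with its arm pointing down to (487,570), which is towards the robot.

```bash
python3 - <<'E'
from h import *
import pickle
d=pickle.load(open('top0.pkl','rb'))
S=8;u0,v0=220,135
c=cv2.resize(d['img'][v0:250,u0:330],None,fx=S,fy=S,interpolation=cv2.INTER_CUBIC).astype(int)
r,g,b=c[...,0],c[...,1],c[...,2]
back=lambda p:(np.asarray(p,float)+.5)/S-.5+[u0,v0]
def big(mask):
    cs,_=cv2.findContours(mask.astype(np.uint8),cv2.RETR_EXTERNAL,cv2.CHAIN_APPROX_NONE)
    return max(cs,key=cv2.contourArea)
# key: contour to world plane z=.021, then minAreaRect
k=big((b-r)>40); W=np.array([onz(d,back(p[0]),.021)[:2] for p in k])
rc=cv2.minAreaRect((W*1000).astype(np.float32));print('key',rc,cv2.boxPoints(rc))
# brass at z=.084
k=big(((r-b)>55)&(g>70)&(np.indices(r.shape)[1]<250)&(np.indices(r.shape)[1]>200)&(np.indices(r.shape)[0]>300)&(np.indices(r.shape)[0]<460))
W=np.array([onz(d,back(p[0]),.084)[:2] for p in k])
rc=cv2.minAreaRect((W*1000).astype(np.float32));print('brass84',rc)
k=big((r>150)&(g<100)&(np.indices(r.shape)[0]>500))
W=np.array([onz(d,back(p[0]),.047)[:2] for p in k]);print('ball',cv2.minEnclosingCircle((W*1000).astype(np.float32)),W.mean(0))
# plate corners z=.03
for p in [(72,37),(250,33),(265,322),(80,330)]:
    print(onz(d,(np.array(p)+.5)/5.2-.5+[u0,v0],.03))
print('bubble',onz(d,(np.array([101,227])+.5)/5.2-.5+[u0,v0],.037))
print('dish',onz(d,(np.array([152,85])+.5)/5.2-.5+[u0,v0],.036))
print('armtip',onz(d,(np.array([487,570])+.5)/5.2-.5+[u0,v0],.01))
E
```

```text
key ((387.3996276855469, -359.76123046875), (51.094730377197266, 30.696840286254883), 10.827080726623535) [[ 359.42392 -349.485  ]
 [ 365.19016 -379.63538]
 [ 415.37534 -370.03748]
 [ 409.6091  -339.8871 ]]
brass84 ((497.060791015625, -183.3411865234375), (32.70587921142578, 1.8226985931396484), 0.575709879398346)
ball ((418.84197998046875, -212.35760498046875), 8.167548179626465) [ 0.41814654 -0.21248853]
[ 0.6349573  -0.12742547  0.03      ]
[ 0.63768193 -0.23391384  0.03      ]
[ 0.46240942 -0.2429626   0.03      ]
[ 0.45725649 -0.13535486  0.03      ]
bubble [ 0.51710021 -0.14707903  0.037     ]
dish [ 0.60350613 -0.17588849  0.036     ]
armtip [ 0.32099485 -0.37161105  0.01      ]
```

Emit:
{"fn": "step_arm", "kwargs": {"targets": [{"travel": [0.05, 0.05, 0], "angular": [0, 0, -0.01], "gripper": 1}, {"travel": [0.1, 0.1, -0.02], "angular": [0, 0, -0.02], "gripper": 1}, {"travel": [0.15, 0.15, -0.05], "angular": [0, 0, -0.03], "gripper": 1}, {"travel": [0.2, 0.2, -0.08], "angular": [0, 0, -0.04], "gripper": 1}, {"travel": [0.25, 0.25, -0.11], "angular": [0, 0, -0.045], "gripper": 1}, {"travel": [0.3, 0.3, -0.14], "angular": [0, 0, -0.045], "gripper": 1}, {"travel": [0.35, 0.35, -0.17], "angular": [0, 0, -0.045], "gripper": 1}, {"travel": [0.4, 0.4, -0.2], "angular": [0, 0, -0.045], "gripper": 1}, {"travel": [0.415, 0.415, -0.217], "angular": [0, 0, -0.045], "gripper": 1}, {"travel": [0.415, 0.415, -0.217], "angular": [0, 0, -0.045], "gripper": 1}]}}

```text
t: 1.1
tool_pos: [0.3875, -0.358, 0.0987]
tool_rot: [-3.124, -0.3, 0.004]
contact_force: [-1.0, -0.0, -0.2]
opening: 0.0853
grip_force: 0.0
```

```bash
python3 - <<'E'
from h import *
import pickle
d=pickle.load(open('top0.pkl','rb'))
# refine plate: edges by threshold profile; brass by weighted rows
im=d['img'].astype(float);r,g,b=im[...,0],im[...,1],im[...,2]
w=np.clip(r-b-25,0,None);P=[]
sub=w[172:192,246:257];print(sub.astype(int))
from scipy.ndimage import gaussian_filter1d
gray=im.mean(2)
def edge(line):
    q=np.gradient(gaussian_filter1d(line,.8));return q
def fit(orient,rng,lo,hi,sign):
    pts=[]
    for k in rng:
        L=gray[k,lo:hi] if orient=='v' else gray[lo:hi,k]
        q=np.clip(sign*np.gradient(gaussian_filter1d(L,.7)),0,None);i=q.argmax()
        s=slice(max(i-2,0),i+3);p=lo+(np.arange(len(q))[s]*q[s]).sum()/q[s].sum()
        uv=(p,k) if orient=='v' else (k,p);pts.append(onz(d,uv,.03)[:2])
    pts=np.array(pts);l=cv2.fitLine(pts.astype(np.float32),cv2.DIST_HUBER,0,1e-4,1e-4).ravel()
    res=np.abs((pts-l[2:])@[-l[1],l[0]]);print(orient,lo,l,res.max()*1000)
fit('v',range(148,175),264,276,-1)
fit('v',range(150,166),228,240,1)
fit('h',range(238,266),136,147,1)
fit('h',range(252,270),190,204,-1)
o=ctrl.get_obs();print(o['t'],o['tool_pos'],o['tool_rot'],o['contact_force'],o['q'])
d=grab('scene');pickle.dump(d,open('scene1.pkl','wb'));cv2.imwrite('pics/s1.png',cv2.resize(d['img'][:,:,::-1],(800,600)))
E
```

```text
[[ 0  0  0  0  0  0  0  0  0  0  0]
 [ 0  0  0  0  0  0  0  0  0  0  0]
 [ 0  0  0  0  0  0  0  0  0  0  0]
 [ 0  0  0  0  0  1  0  0  0  0  0]
 [ 0  0  0  0 14 35 30  5  0  0  0]
 [ 0  0  0  0 25 58 47  9  0  0  0]
 [ 0  0  0  0 27 66 51  8  0  0  0]
 [ 0  0  0  0 27 62 51  6  0  0  0]
 [ 0  0  0  0 25 63 52  3  0  0  0]
 [ 0  0  0  0 28 66 52  3  0  0  0]
 [ 0  0  0  0 27 65 50  2  0  0  0]
 [ 0  0  0  0 23 62 52  4  0  0  0]
 [ 0  0  0  0 22 65 58 10  0  0  0]
 [ 0  0  0  0 15 61 58 11  0  0  0]
 [ 0  0  0  0 13 55 57  9  0  0  0]
 [ 0  0  0  0  7 42 40  1  0  0  0]
 [ 0  0  0  0  0 13  7  0  0  0  0]
 [ 0  0  0  0  0  0  0  0  0  0  0]
 [ 0  0  0  0  0  0  0  0  0  0  0]
 [ 0  0  0  0  0  0  0  0  0  0  0]]
v 264 [ 0.99953     0.030656    0.58162856 -0.23350246] 1.3083673260900852
v 228 [ 0.99923337 -0.03914996  0.57939076 -0.1287074 ] 1.5829965170879317
h 136 [ 0.05726584 -0.99835896  0.6338316  -0.19204244] 11.269851155960804
h 190 [ 0.03703565  0.99931395  0.460835   -0.21073067] 17.46818812729327
1.1 [ 0.38750732 -0.35800316  0.09874552] [-3.12354511 -0.30011558  0.00415268] [-1.03822517 -0.01026378 -0.16008411] [-8.86864530e-01 -5.58272626e-02  1.95172667e+00 -1.80537380e-04
  1.25020683e+00  4.92413718e-01]
```

View pics/s1.png

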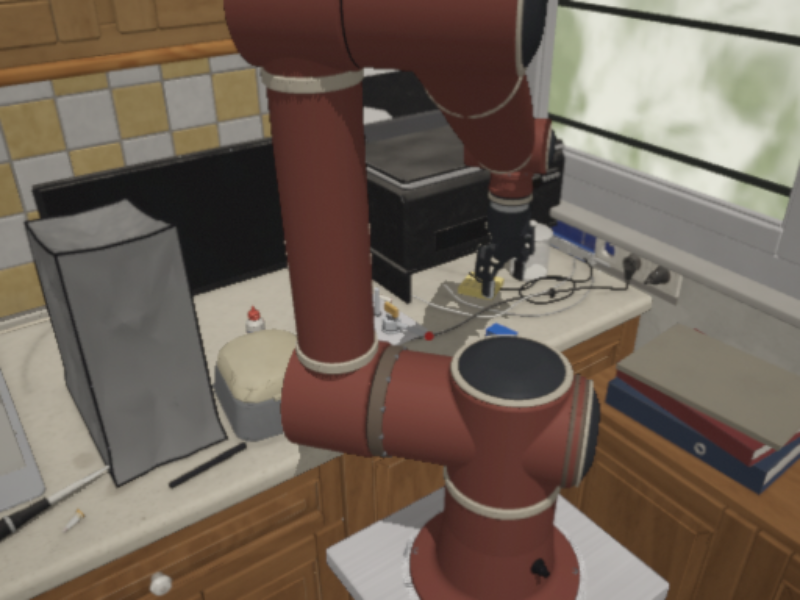

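In the scene view, the tang is now visible at about (392,310) and a post at (376,300). The ball is at (430,337) and the blue key at (500,330), so I can triangulate them.

```bash
python3 - <<'E'
from h import *
import pickle
t=pickle.load(open('top0.pkl','rb'));s=pickle.load(open('scene1.pkl','rb'))
def cen(d,f,u0,u1,v0,v1):
    im=d['img'].astype(float)[v0:v1,u0:u1];w=np.clip(f(im[...,0],im[...,1],im[...,2]),0,None)
    vv,uu=np.mgrid[v0:v1,u0:u1];return np.array([(uu*w).sum(),(vv*w).sum()])/w.sum(),w
red=lambda r,g,b:r-np.maximum(g,b)-50
bu=cen(t,red,250,270,203,218)[0];su=cen(s,red,265,285,205,225)[0]
print('ball',bu,su,tri(t,bu,s,su),onz(t,bu,.047),onz(s,su,.047))
br=lambda r,g,b:r-b-45
bt,_=cen(t,br,246,257,172,192);bs,w=cen(s,br,244,258,190,208);print(w.astype(int))
print('tang',bt,bs,tri(t,bt,s,bs),onz(t,bt,.080),onz(s,bs,.078))
# predicted tang corners in scene / top for the estimate
O=np.array([.4985,-.1855,0]);y=.045;R=np.array([[np.cos(y),-np.sin(y),0],[np.sin(y),np.cos(y),0],[0,0,1]])
L=lambda p:O+R@(np.array(p)/1000)
for n,d in(('top',t),('scene',s)):
    print(n,'tang ends',proj(d,[L((-18,0,84)),L((18,0,84)),L((-18,0,66)),L((18,0,66))]).round(1).tolist(),'posts',proj(d,[L((60,12,89)),L((60,-12,89)),L((60,12,30)),L((60,-12,30))]).round(1).tolist())
# zoom pictures
a=cv2.resize(t['img'][140:215,230:275,::-1],None,fx=8,fy=8,interpolation=cv2.INTER_CUBIC)
b=cv2.resize(s['img'][180:230,235:290,::-1],None,fx=8,fy=8,interpolation=cv2.INTER_CUBIC)
c=np.zeros((600,800,3),np.uint8);c[:a.shape[0],:a.shape[1]]=a;c[:b.shape[0],a.shape[1]:a.shape[1]+b.shape[1]]=b
cv2.imwrite('pics/z1.png',c)
E
```

```text
ball [260.33115824 210.26998369] [274.06886228 214.78892216] (array([ 0.4176199 , -0.21285349,  0.04722186]), np.float64(0.0011540612704947304)) [ 0.41803605 -0.21241865  0.047     ] [ 0.41744484 -0.21344203  0.047     ]
[[ 0  0  0  0  0  0  0  0  0  0  0  0  0  0]
 [ 0  0  0  0  0  0  0  0  0  0  0  0  0  0]
 [ 0  0  0  0  0  0  0  0  0  0  0  0  0  0]
 [ 0  0  0 28 21  0  0  0  0  0  0  0  0  0]
 [ 0  0 11 39 42 35 14  0  0  0  0  0  0  0]
 [ 0  0 11 29 37 43 40 22  0  0  0  0  0  0]
 [ 0  0 11 23 24 32 41 41 31  9  0  0  0  0]
 [ 0  0 10 23 22 21 29 37 43 36  0  0  0  0]
 [ 0  0  0 18 23 22 19 23 33 36 17  0  0  0]
 [ 0  0  0  0 11 19 20 17 22 30 15  0  0  0]
 [ 0  0  0  0  0  0 14 21 24 29 15  0  0  0]
 [ 0  0  0  0  0  0  0 16 25 29 14  0  0  0]
 [ 0  0  0  0  0  0  0  0 20 24  2  0  0  0]
 [ 0  0  0  0  0  0  0  0  0  0  0  0  0  0]
 [ 0  0  0  0  0  0  0  0  0  0  0  0  0  0]
 [ 0  0  0  0  0  0  0  0  0  0  0  0  0  0]
 [ 0  0  0  0  0  0  0  0  0  0  0  0  0  0]
 [ 0  0  0  0  0  0  0  0  0  0  0  0  0  0]]
tang [251.36426914 181.60556845] [250.16140866 197.10198092] (array([ 0.49791048, -0.18690776,  0.07526202]), np.float64(0.002532387060578627)) [ 0.49774845 -0.1860922   0.08      ] [ 0.49302063 -0.18510446  0.078     ]
top tang ends [[251.3, 187.1], [250.9, 175.0], [251.5, 188.3], [251.1, 176.4]] posts [[246.3, 160.8], [254.4, 160.5], [247.1, 165.8], [254.9, 165.5]]
scene tang ends [[253.0, 197.0], [245.4, 192.0], [253.1, 202.4], [245.5, 197.4]] posts [[233.4, 186.1], [240.1, 183.6], [234.1, 203.4], [240.6, 200.8]]
```

View pics/z1.png

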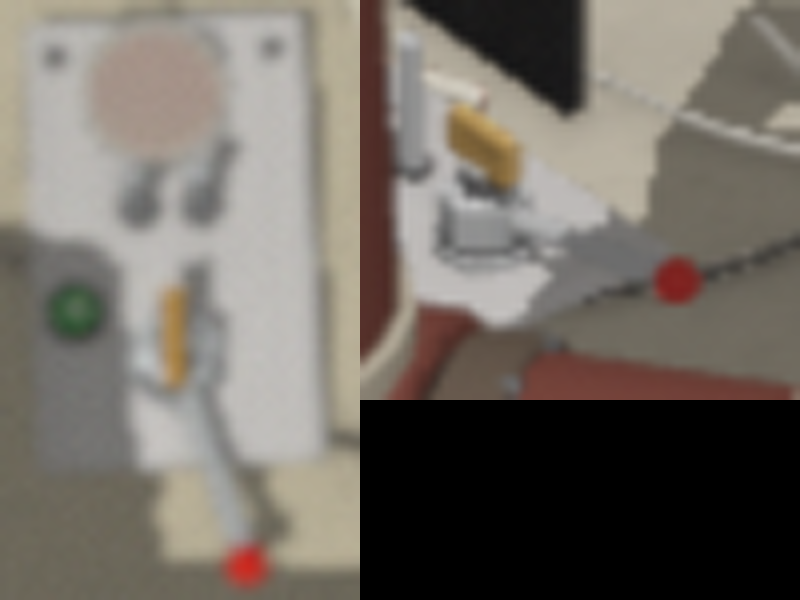

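Emit:
{"fn": "step_arm", "kwargs": {"targets": [{"travel": [0, -0.003, -0.05], "angular": [0, 0, -0.003], "gripper": 1}, {"travel": [0, -0.003, -0.1], "angular": [0, 0, -0.003], "gripper": 1}, {"travel": [0, -0.003, -0.13], "angular": [0, 0, -0.003], "gripper": 1}, {"travel": [0, -0.003, -0.15], "angular": [0, 0, -0.003], "gripper": 1}, {"travel": [0, -0.003, -0.155], "angular": [0, 0, -0.003], "gripper": 1}, {"travel": [0, -0.003, -0.155], "angular": [0, 0, -0.003], "gripper": 1}]}}

```text
t: 1.75
tool_pos: [0.3876, -0.3633, 0.0087]
tool_rot: [3.127, 0.29, 0.001]
contact_force: [-0.3, -0.5, 0.9]
opening: 0.0856
grip_force: 0.0
```

The zoom puts the tang axis at about (0.498,-0.186). The post bases at (140,205) and (202,200) match a table yaw of 0.045. Now I'll grasp the key.

Emit:
{"fn": "step_arm", "kwargs": {"targets": [{"travel": [0, 0.003, -0.004], "angular": [0, 0, 0], "gripper": 0}, {"travel": [0, 0.003, -0.005], "angular": [0, 0, 0], "gripper": 0}, {"travel": [0, 0.003, -0.005], "angular": [0, 0, 0], "gripper": 0}, {"travel": [0, 0.003, -0.005], "angular": [0, 0, 0], "gripper": 0}, {"travel": [0, 0.003, -0.005], "angular": [0, 0, 0], "gripper": 0}, {"travel": [0, 0.003, -0.005], "angular": [0, 0, 0], "gripper": 0}, {"travel": [0, 0.003, -0.005], "angular": [0, 0, 0], "gripper": 0}, {"travel": [0, 0.003, -0.005], "angular": [0, 0, 0], "gripper": 0}], "squeeze": 50}}

```text
t: 2.55
tool_pos: [0.3883, -0.3609, 0.0059]
tool_rot: [3.127, 0.292, 0.001]
contact_force: [-0.1, 1.0, 4.7]
opening: 0.0311
grip_force: 50.8
```

```bash
python3 - <<'E'
from h import *
import pickle
o=ctrl.get_obs();print(o['t'],o['tool_pos'],o['tool_rot'],o['contact_force'],o['opening'],o['grip_force'],o['q'])
E
```

```text
2.55 [ 0.38825145 -0.36093792  0.0059296 ] [3.12682999e+00 2.91921977e-01 1.42809832e-03] [-0.14420322  0.95608363  4.6525135 ] 0.031071837287027945 50.848549604415894 [-8.89447909e-01  8.43870532e-02  1.98859170e+00  1.25801600e-04
  1.06714010e+00  4.95106737e-01]
```

Emit:
{"fn": "step_arm", "kwargs": {"targets": [{"travel": [0, 0, 0.04], "angular": [0, 0, 0], "gripper": 0}, {"travel": [0, 0, 0.1], "angular": [0, 0, 0], "gripper": 0}, {"travel": [0, 0, 0.16], "angular": [0, 0, 0.1], "gripper": 0}, {"travel": [0, 0, 0.22], "angular": [0, 0, 0.25], "gripper": 0}, {"travel": [0, 0, 0.25], "angular": [0, 0, 0.4], "gripper": 0}, {"travel": [0, 0, 0.25], "angular": [0, 0, 0.55], "gripper": 0}, {"travel": [0, 0, 0.25], "angular": [0, 0, 0.7], "gripper": 0}, {"travel": [0, 0, 0.25], "angular": [0, 0, 0.85], "gripper": 0}, {"travel": [0, 0, 0.25], "angular": [0, 0, 1], "gripper": 0}]}}

```text
t: 3.45
tool_pos: [0.3871, -0.3597, 0.1539]
tool_rot: [-2.773, -1.472, 0.001]
contact_force: [0.9, 0.5, -0.9]
opening: 0.031
grip_force: 50.0
```

Emit:
{"fn": "step_arm", "kwargs": {"targets": [{"travel": [0.01, 0.015, 0], "angular": [0, 0, 0.15], "gripper": 0}, {"travel": [0.02, 0.03, 0], "angular": [0, 0, 0.3], "gripper": 0}, {"travel": [0.03, 0.045, 0], "angular": [0, 0, 0.45], "gripper": 0}, {"travel": [0.04, 0.06, 0], "angular": [0, 0, 0.6], "gripper": 0}, {"travel": [0.05, 0.075, 0], "angular": [0, 0, 0.75], "gripper": 0}, {"travel": [0.06, 0.09, 0], "angular": [0, 0, 0.9], "gripper": 0}, {"travel": [0.06, 0.1, 0], "angular": [0, 0, 1], "gripper": 0}]}}

```text
t: 4.15
tool_pos: [0.4235, -0.2992, 0.1538]
tool_rot: [-1.998, -2.421, -0.001]
contact_force: [-0.1, 0.2, -0.8]
opening: 0.0308
grip_force: 50.0
```

Emit:
{"fn": "step_arm", "kwargs": {"targets": [{"travel": [0.01, 0.015, 0], "angular": [0, 0, 0.15], "gripper": 0}, {"travel": [0.02, 0.03, 0], "angular": [0, 0, 0.3], "gripper": 0}, {"travel": [0.03, 0.045, 0], "angular": [0, 0, 0.45], "gripper": 0}, {"travel": [0.04, 0.06, 0], "angular": [0, 0, 0.6], "gripper": 0}, {"travel": [0.05, 0.075, 0], "angular": [0, 0, 0.75], "gripper": 0}, {"travel": [0.06, 0.09, 0], "angular": [0, 0, 0.9], "gripper": 0}, {"travel": [0.06, 0.1, 0], "angular": [0, 0, 1], "gripper": 0}]}}

```text
t: 4.85
tool_pos: [0.4595, -0.2393, 0.1538]
tool_rot: [-0.92, -3.002, -0.001]
contact_force: [-0.1, 0.9, -1.2]
opening: 0.0306
grip_force: 50.0
```

Emit:
{"fn": "step_arm", "kwargs": {"targets": [{"travel": [0.01, 0.015, 0], "angular": [0, 0, 0.15], "gripper": 0}, {"travel": [0.02, 0.03, 0], "angular": [0, 0, 0.3], "gripper": 0}, {"travel": [0.03, 0.045, 0], "angular": [0, 0, 0.45], "gripper": 0}, {"travel": [0.04, 0.06, 0], "angular": [0, 0, 0.6], "gripper": 0}, {"travel": [0.05, 0.075, 0], "angular": [0, 0, 0.75], "gripper": 0}, {"travel": [0.06, 0.09, 0], "angular": [0, 0, 0.82], "gripper": 0}, {"travel": [0.06, 0.09, 0], "angular": [0, 0, 0.82], "gripper": 0}, {"travel": [0.06, 0.09, 0], "angular": [0, 0, 0.82], "gripper": 0}]}}

```text
t: 5.65
tool_pos: [0.4951, -0.1862, 0.1542]
tool_rot: [0.069, -3.139, -0.001]
contact_force: [0.1, -0.2, -0.7]
opening: 0.0307
grip_force: 50.1
```

```bash
python3 - <<'E'
from h import *
import pickle
o=ctrl.get_obs();print(o['t'],o['tool_pos'],o['tool_rot'],o['contact_force'],o['opening'],o['grip_force'],o['q'])
R=cv2.Rodrigues(o['tool_rot'])[0];print('yaw',np.arctan2(R[1,0],R[0,0]),'tilt',R[:,2])
s=grab('scene');t=grab('top');pickle.dump((s,t),open('h1.pkl','wb'))
O=[.498,-.186,.084]
us,ut=proj(s,O)[0],proj(t,O)[0];print(us,ut)
def crop(d,u,h):
    x,y=int(u[0]-35),int(u[1]-45);c=d['img'][y:y+75,x:x+50+20,::-1];print('crop origin',x,y);return cv2.resize(c,(400,429),interpolation=cv2.INTER_CUBIC)
cv2.imwrite('pics/h1.png',np.hstack([crop(s,us,0),crop(t,ut,0)]))
E
```

```text
5.65 [ 0.49511019 -0.18619677  0.15422092] [ 6.90556820e-02 -3.13922642e+00 -7.64212669e-04] [ 0.07306064 -0.22906091 -0.72093684] 0.03066764007157525 50.056969821453094 [-5.00245290e-01 -1.16579506e-01  1.90962920e+00 -3.89006293e-04
  1.35017831e+00 -2.11494443e+00]
yaw -3.0976039819007193 tilt [-1.61701282e-03  4.51308745e-04 -9.99998591e-01]
[249.39414989 194.46891634] [251.2910667  181.23692959]
crop origin 214 149
crop origin 216 136
```

View pics/h1.png

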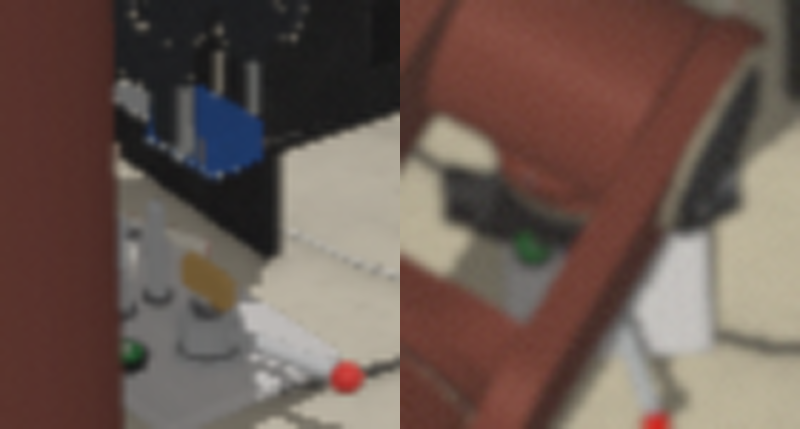

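The crop shows the blue key in the fingers at (220,130), with both posts and the brass tang at (208,280) visible below it. The top view is blocked by the arm. I'll compare the key and tang residuals in the scene view.

```bash
cat > cmp.py <<'E'
from h import *
def ext(d,box,f,thr,S=8):
    u0,u1,v0,v1=box;c=cv2.resize(d['img'][v0:v1,u0:u1].astype(np.float32),None,fx=S,fy=S,interpolation=cv2.INTER_LINEAR)
    m=(f(c[...,0],c[...,1],c[...,2])>thr).astype(np.uint8)
    cs,_=cv2.findContours(m,cv2.RETR_EXTERNAL,cv2.CHAIN_APPROX_NONE);k=np.vstack([x for x in cs if cv2.contourArea(x)>60])[:,0].astype(float)
    k=(k+.5)/S-.5+[u0,v0]
    return k
def model(O,yaw,pts):
    R=np.array([[np.cos(yaw),-np.sin(yaw),0],[np.sin(yaw),np.cos(yaw),0],[0,0,1]]);return [np.array(O)+R@(np.array(p)/1000) for p in pts]
E
python3 - <<'E'
from cmp import *
import pickle
s,t=pickle.load(open('h1.pkl','rb'))
k=ext(s,(236,268,155,184),lambda r,g,b:b-r,45)
print('blue uR',k[:,0].max(),'uL',k[:,0].min(),'vmax',k[k[:,1].argmax()])
T=[.4951,-.1862,.1482]
P=proj(s,model(T,.044,[(-26,-16,0),(-26,-16,21),(-26,16,0),(26,16,0),(26,16,21)]));print(P.round(2).tolist())
b=ext(s,(242,260,188,206),lambda r,g,b:r-b,30)
print('brass uR',b[:,0].max(),'uL',b[:,0].min(),'mid',(b[:,0].max()+b[:,0].min())/2,'vmin',b[b[:,1].argmin()],'vmax',b[b[:,1].argmax()])
P=proj(s,model([.498,-.186,0],.045,[(-18,-4,84),(-18,-4,66),(18,4,84),(18,4,66),(0,0,84),(-18,4,66)]));print(P.round(2).tolist())
# du per mm
print(proj(s,[[.498,-.186,.084],[.508,-.186,.084],[.498,-.176,.084]]))
E
```

```text
blue uR 259.3125 uL 247.9375 vmax [250.8125 179.0625]
[[260.03, 176.62], [259.99, 169.82], [250.74, 180.11], [239.47, 173.13], [239.26, 166.39]]
brass uR 254.9375 uL 245.3125 mid 250.125 vmin [246.8125 192.4375] vmax [252.0625 202.8125]
[[254.37, 196.54], [254.44, 201.99], [244.49, 192.43], [244.63, 197.82], [249.39, 194.47], [252.2, 202.91]]
[[249.39414989 194.46891634]
 [247.4120756  193.03701889]
 [246.48350947 195.52136489]]
```

Emit:
{"fn": "step_arm", "kwargs": {"targets": [{"travel": [0.003, -0.0015, -0.04], "angular": [0, 0, 0], "gripper": 0}, {"travel": [0.003, -0.0015, -0.07], "angular": [0, 0, 0], "gripper": 0}, {"travel": [0.003, -0.0015, -0.09], "angular": [0, 0, 0], "gripper": 0}, {"travel": [0.003, -0.0015, -0.09], "angular": [0, 0, 0], "gripper": 0}, {"travel": [0.003, -0.0015, -0.09], "angular": [0, 0, 0], "gripper": 0}]}}

```text
t: 6.25
tool_pos: [0.4976, -0.1876, 0.1014]
tool_rot: [-0.069, 3.141, -0.0]
contact_force: [0.0, -0.4, -1.3]
opening: 0.0304
grip_force: 50.1
```

```bash
python3 - <<'E'
from cmp import *
import pickle
o=ctrl.get_obs();T=o['tool_pos'];print(o['t'],T,o['contact_force'])
s=grab('scene');t=grab('top');pickle.dump((s,t),open('h2.pkl','wb'))
T=T-[0,0,.006]
P=proj(s,model(T,.044,[(-26,-16,0),(-26,-16,21),(-26,16,0),(26,16,0),(70,0,5)]));print(P.round(2).tolist())
u0,v0=int(P[2][0])-16,int(P[2][1])-20
for thr in(20,35,50):
    k=ext(s,(u0,u0+32,v0,v0+28),lambda r,g,b:b-r,thr)
    print(thr,'uR',k[:,0].max(),'vmax',k[k[:,1].argmax()])
x,y=int(P[2][0])-40,int(P[2][1])-32;print(x,y)
cv2.imwrite('pics/h2.png',cv2.resize(s['img'][y:y+55,x:x+70,::-1],None,fx=10,fy=10,interpolation=cv2.INTER_CUBIC))
E
```

```text
6.25 [ 0.49755506 -0.18761718  0.10140724] [ 1.05629284e-03 -4.18077323e-01 -1.28607826e+00]
[[260.01, 192.72], [259.98, 186.21], [250.94, 196.34], [239.91, 189.08], [235.46, 180.08]]
20 uR 259.8125 vmax [250.6875 195.3125]
35 uR 259.5625 vmax [250.9375 195.1875]
50 uR 259.1875 vmax [250.8125 194.9375]
210 164
```

View pics/h2.png

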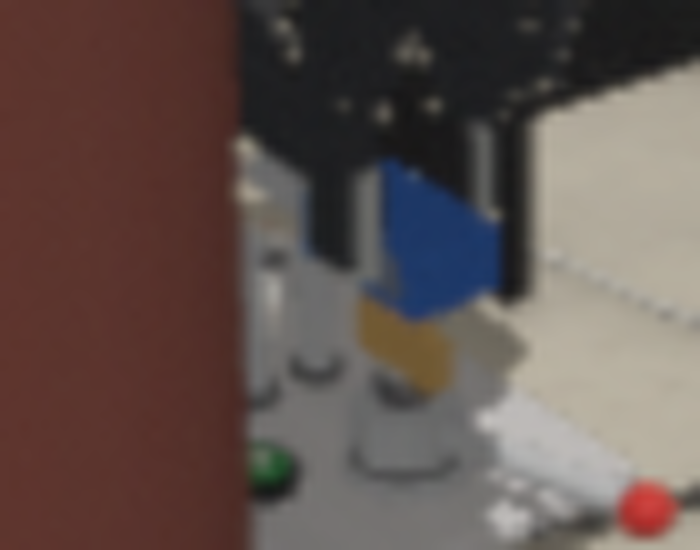

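The key hangs just above the tang, which is at (405,345), with the key's lower corner at (415,318). The alignment looks close, so I'll lower it by feel.

Emit:
{"fn": "step_arm", "kwargs": {"targets": [{"travel": [0, 0, -0.005], "angular": [0, 0, 0], "gripper": 0}, {"travel": [0, 0, -0.01], "angular": [0, 0, 0], "gripper": 0}, {"travel": [0, 0, -0.015], "angular": [0, 0, 0], "gripper": 0}, {"travel": [0, 0, -0.02], "angular": [0, 0, 0], "gripper": 0}, {"travel": [0, 0, -0.02], "angular": [0, 0, 0], "gripper": 0}]}}

```text
t: 6.85
tool_pos: [0.4971, -0.187, 0.0883]
tool_rot: [0.07, -3.14, -0.001]
contact_force: [-0.1, 0.3, -0.3]
opening: 0.0308
grip_force: 50.1
```

Emit:
{"fn": "step_arm", "kwargs": {"targets": [{"travel": [0, 0, -0.003], "angular": [0, 0, 0], "gripper": 0}, {"travel": [0, 0, -0.006], "angular": [0, 0, 0], "gripper": 0}, {"travel": [0, 0, -0.008], "angular": [0, 0, 0], "gripper": 0}, {"travel": [0, 0, -0.008], "angular": [0, 0, 0], "gripper": 0}]}}

```text
t: 7.25
tool_pos: [0.4974, -0.1872, 0.0841]
tool_rot: [0.07, -3.14, -0.0]
contact_force: [-0.9, -0.2, -0.6]
opening: 0.0306
grip_force: 50.1
```

Emit:
{"fn": "step_arm", "kwargs": {"targets": [{"travel": [0, 0, -0.003], "angular": [0, 0, 0], "gripper": 0}, {"travel": [0, 0, -0.006], "angular": [0, 0, 0], "gripper": 0}, {"travel": [0, 0, -0.008], "angular": [0, 0, 0], "gripper": 0}, {"travel": [0, 0, -0.008], "angular": [0, 0, 0], "gripper": 0}]}}

```text
t: 7.65
tool_pos: [0.4973, -0.1872, 0.0792]
tool_rot: [0.07, -3.14, -0.0]
contact_force: [0.1, 1.0, -1.3]
opening: 0.0308
grip_force: 50.1
```

Emit:
{"fn": "step_arm", "kwargs": {"targets": [{"travel": [0, 0, -0.003], "angular": [0, 0, 0], "gripper": 0}, {"travel": [0, 0, -0.006], "angular": [0, 0, 0], "gripper": 0}, {"travel": [0, 0, -0.008], "angular": [0, 0, 0], "gripper": 0}, {"travel": [0, 0, -0.008], "angular": [0, 0, 0], "gripper": 0}]}}

```text
t: 8.05
tool_pos: [0.4976, -0.1873, 0.0749]
tool_rot: [-0.07, 3.141, -0.0]
contact_force: [-0.7, 1.3, 0.3]
opening: 0.0309
grip_force: 50.3
```

Emit:
{"fn": "step_arm", "kwargs": {"targets": [{"travel": [0, 0, -0.002], "angular": [0, 0, 0], "gripper": 0}, {"travel": [0, 0, -0.004], "angular": [0, 0, 0], "gripper": 0}, {"travel": [0, 0, -0.005], "angular": [0, 0, 0], "gripper": 0}, {"travel": [0, 0, -0.005], "angular": [0, 0, 0], "gripper": 0}]}}

```text
t: 8.45
tool_pos: [0.4978, -0.1874, 0.0746]
tool_rot: [0.071, -3.14, -0.0]
contact_force: [-8.6, 4.3, 16.3]
opening: 0.0308
grip_force: 52.1
```

```bash
python3 - <<'E'
from cmp import *
import pickle
o=ctrl.get_obs();T=o['tool_pos'];print(o['t'],T,o['contact_force'],o['wrist_torque'])
s=grab('scene');pickle.dump(s,open('h3.pkl','wb'))
for off in(.004,.006):
    print(proj(s,model(T-[0,0,off],.044,[(-26,-16,0),(-26,16,0)])).round(2).tolist())
k=ext(s,(234,268,186,216),lambda r,g,b:b-r,35)
print('uR',k[:,0].max(),'vmax',k[k[:,1].argmax()])
print(proj(s,model([.498,-.186,.069],.045,[(-26,-16,0),(-26,16,0)])).round(2).tolist())
x,y=210,170
cv2.imwrite('pics/h3.png',cv2.resize(s['img'][y:y+55,x:x+70,::-1],None,fx=10,fy=10,interpolation=cv2.INTER_CUBIC))
E
```

```text
8.45 [ 0.4977599  -0.18744135  0.07460646] [-8.55551608  4.26159102 16.29818256] [ 0.63749094  1.35436044 -0.00518972]
[[259.95, 200.27], [250.97, 203.95]]
[[259.96, 200.87], [250.98, 204.56]]
uR 259.1875 vmax [250.9375 203.6875]
[[259.5, 200.87], [250.52, 204.56]]
```

View pics/h3.png

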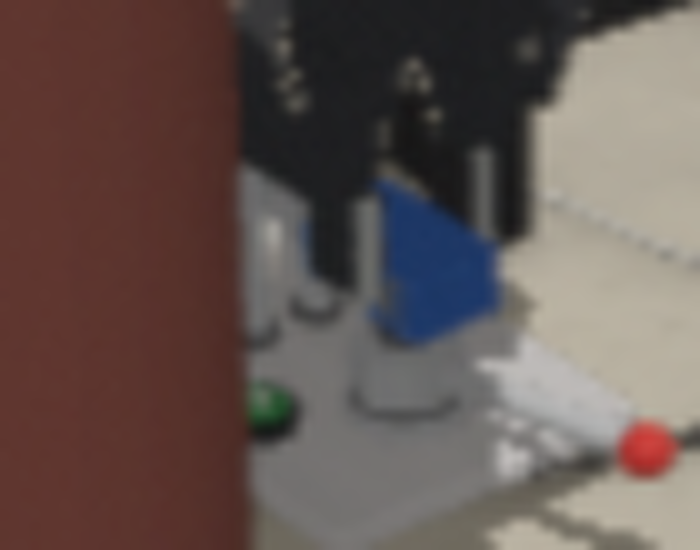

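The key hides the tang completely, and contact came at exactly the fitted height (TCP 0.0746). It's seated, so I'll release it.

Emit:
{"fn": "step_arm", "kwargs": {"targets": [{"travel": [0, 0, 0.003], "angular": [0, 0, 0], "gripper": 0}, {"travel": [0, 0, 0.004], "angular": [0, 0, 0], "gripper": 0.6}, {"travel": [0, 0, 0.004], "angular": [0, 0, 0], "gripper": 0.6}, {"travel": [0, 0, 0.004], "angular": [0, 0, 0], "gripper": 0.6}, {"travel": [0, 0, 0.004], "angular": [0, 0, 0], "gripper": 0.6}, {"travel": [0, 0, 0.004], "angular": [0, 0, 0], "gripper": 0.6}]}}

```text
t: 9.1
tool_pos: [0.4974, -0.1873, 0.0738]
tool_rot: [0.07, -3.14, -0.0]
contact_force: [-0.3, -0.2, 0.0]
opening: 0.0514
grip_force: 0.0
```

Emit:
{"fn": "step_arm", "kwargs": {"targets": [{"travel": [0, 0, 0.03], "angular": [0, 0, 0], "gripper": 0.6}, {"travel": [0, 0, 0.08], "angular": [0, 0, 0], "gripper": 0.6}, {"travel": [0, 0, 0.12], "angular": [0, 0, 0], "gripper": 0.6}, {"travel": [0, -0.05, 0.15], "angular": [0, 0, 0], "gripper": 0}, {"travel": [0, -0.12, 0.15], "angular": [0, 0, 0], "gripper": 0}, {"travel": [0, -0.2, 0.15], "angular": [0, 0, 0], "gripper": 0}, {"travel": [0, -0.25, 0.15], "angular": [0, 0, 0], "gripper": 0}, {"travel": [0, -0.25, 0.15], "angular": [0, 0, 0], "gripper": 0}]}}

```text
t: 9.9
tool_pos: [0.4971, -0.3408, 0.1641]
tool_rot: [-0.064, 3.141, -0.002]
contact_force: [0.0, 1.2, -0.0]
opening: -0.0002
grip_force: 0.0
```

```bash
python3 - <<'E'
from cmp import *
import pickle
o=ctrl.get_obs();T=o['tool_pos'];print(o['t'],T,o['tool_rot'],o['contact_force'],o['q'],o['opening'])
s=grab('scene');t=grab('top');pickle.dump((s,t),open('h4.pkl','wb'))
a=cv2.resize(s['img'][175:230,225:295,::-1],(400,314),interpolation=cv2.INTER_CUBIC);b=cv2.resize(t['img'][140:225,215:315,::-1],(400,340),interpolation=cv2.INTER_CUBIC)
c=np.zeros((340,800,3),np.uint8);c[:314,:400]=a;c[:,400:]=b
cv2.imwrite('pics/h4.png',c)
E
```

```text
9.9 [ 0.49707845 -0.34079783  0.1641003 ] [-6.39620084e-02  3.14081871e+00 -1.85619326e-03] [ 8.69481564e-03  1.24108281e+00 -8.65219049e-04] [-7.24058428e-01  4.96236864e-02  1.73037101e+00 -8.04038695e-04
  1.36070748e+00 -2.33541131e+00] -0.0002430085509717821
```

View pics/h4.png

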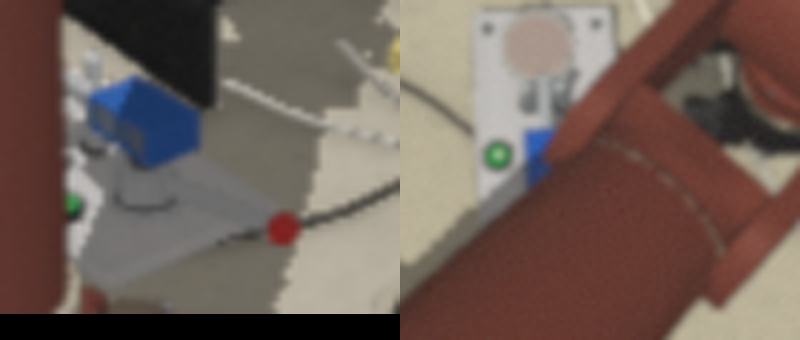

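The key is seated with its block on the tang and its arm towards the posts. The red ball hasn't moved. Next I'll position the closed fingers beside the ball.

Emit:
{"fn": "step_arm", "kwargs": {"targets": [{"travel": [-0.06, 0.05, 0], "angular": [0, 0, 0.12], "gripper": 0}, {"travel": [-0.1155, 0.1, 0], "angular": [0, 0, 0.25], "gripper": 0}, {"travel": [-0.1155, 0.154, 0], "angular": [0, 0, 0.355], "gripper": 0}, {"travel": [-0.1155, 0.154, -0.05], "angular": [0, 0, 0.355], "gripper": 0}, {"travel": [-0.1155, 0.154, -0.1], "angular": [0, 0, 0.355], "gripper": 0}, {"travel": [-0.1155, 0.154, -0.15], "angular": [0, 0, 0.355], "gripper": 0}, {"travel": [-0.1155, 0.154, -0.19], "angular": [0, 0, 0.355], "gripper": 0}, {"travel": [-0.1155, 0.154, -0.207], "angular": [0, 0, 0.355], "gripper": 0}, {"travel": [-0.1155, 0.154, -0.207], "angular": [0, 0, 0.355], "gripper": 0}, {"travel": [-0.1155, 0.154, -0.207], "angular": [0, 0, 0.355], "gripper": 0}]}}

```text
t: 11.0
tool_pos: [0.4289, -0.2449, 0.0409]
tool_rot: [-0.507, 3.099, -0.002]
contact_force: [-0.4, 0.4, 0.2]
opening: 0.0
grip_force: 0.0
```

```bash
cat > lev.py <<'E'
from cmp import *
import pickle,sys
C=np.array([.4975,-.187])
o=ctrl.get_obs();T=o['tool_pos'];R=cv2.Rodrigues(o['tool_rot'])[0]
yaw=np.arctan2(R[1,0],R[0,0]);phi=(yaw+np.pi+np.pi)%(2*np.pi)-np.pi
print('t',o['t'],'T',T.round(4),'phi',round(phi,3),'F',o['contact_force'].round(1))
d=T[:2]-C;e=np.array([-np.cos(phi),-np.sin(phi)]);cw=np.array([-np.sin(phi),np.cos(phi)])
print('radial',d@e,'tang',d@cw)
red=lambda r,g,b:r-np.maximum(g,b)
def ball(n):
    s=grab(n)
    im=s['img'].astype(float);w=np.clip(red(im[...,0],im[...,1],im[...,2])-60,0,None)
    if n=='scene': w[:,:258]=0;w[:195]=0;w[245:]=0;w[:,300:]=0
    else: w[:200]=0;w[222:]=0;w[:,:215]=0;w[:,270:]=0
    if w.sum()<300: print(n,'ball hidden',w.sum());return
    vv,uu=np.mgrid[:384,:512];uv=np.array([(uu*w).sum(),(vv*w).sum()])/w.sum();P=onz(s,uv,.047)
    if n=='scene': P[:2]+=[.0006,.001]
    v=P[:2]-[.498,-.186];print(n,uv,w.sum(),P,'ball phi',np.arctan2(-v[1],-v[0]),'r',np.hypot(*v))
E
python3 - <<'E'
from lev import *
ball('scene');ball('top')
E
```

```text
t 11.0 T [ 0.4289 -0.2449  0.0409] phi 0.324 F [-0.4  0.4  0.2]
radial 0.08346596247527151 tang -0.032995953194406305
scene [274.07432432 214.76801802] 444.0 [ 0.41812131 -0.21251909  0.047     ] ball phi 0.3205429312039158 r 0.08416571110686157
top ball hidden 0.0
```

```bash
cat > arc.py <<'E'
import numpy as np
C=np.array([.4975,-.187])
def p(th,d=.023,r=.084): return C+r*np.array([-np.cos(th),-np.sin(th)])-d*np.array([-np.sin(th),np.cos(th)])
def seg(a,n=4,st=.025):
    return [((p(a-st*k)-p(a))/.6).round(4).tolist() for k in range(1,n+1)]
if __name__=='__main__':
    print('approach',((p(.32)-p(.32,.033))/.6).round(4))
    a=.32
    for i in range(16): print(round(a,2),seg(a)); a-=.1
E
python3 arc.py
```

```text
approach [-0.0052  0.0158]
0.32 [[-0.002, 0.003], [-0.0039, 0.0061], [-0.0057, 0.0093], [-0.0074, 0.0125]]
0.22 [[-0.0017, 0.0032], [-0.0032, 0.0065], [-0.0047, 0.0098], [-0.0061, 0.0131]]
0.12 [[-0.0013, 0.0034], [-0.0026, 0.0068], [-0.0037, 0.0102], [-0.0048, 0.0137]]
0.02 [[-0.001, 0.0035], [-0.0019, 0.007], [-0.0027, 0.0105], [-0.0034, 0.0141]]
-0.08 [[-0.0006, 0.0036], [-0.0012, 0.0072], [-0.0016, 0.0108], [-0.002, 0.0144]]
-0.18 [[-0.0003, 0.0036], [-0.0005, 0.0072], [-0.0005, 0.0109], [-0.0005, 0.0145]]
-0.28 [[0.0001, 0.0036], [0.0003, 0.0073], [0.0005, 0.0109], [0.0009, 0.0145]]
-0.38 [[0.0005, 0.0036], [0.001, 0.0072], [0.0016, 0.0108], [0.0024, 0.0143]]
-0.48 [[0.0008, 0.0035], [0.0017, 0.0071], [0.0027, 0.0105], [0.0038, 0.014]]
-0.58 [[0.0012, 0.0034], [0.0024, 0.0068], [0.0037, 0.0102], [0.0051, 0.0136]]
-0.68 [[0.0015, 0.0033], [0.0031, 0.0066], [0.0047, 0.0098], [0.0065, 0.013]]
-0.78 [[0.0018, 0.0031], [0.0037, 0.0062], [0.0057, 0.0093], [0.0077, 0.0123]]
-0.88 [[0.0021, 0.0029], [0.0043, 0.0058], [0.0066, 0.0087], [0.0089, 0.0114]]
-0.98 [[0.0024, 0.0027], [0.0049, 0.0054], [0.0074, 0.008], [0.01, 0.0105]]
-1.08 [[0.0027, 0.0025], [0.0054, 0.0049], [0.0082, 0.0072], [0.011, 0.0094]]
-1.18 [[0.0029, 0.0022], [0.0059, 0.0043], [0.0089, 0.0063], [0.0119, 0.0083]]
```

Emit:
{"fn": "step_arm", "kwargs": {"targets": [{"travel": [-0.0017, 0.0053, 0], "angular": [0, 0, 0], "gripper": 0}, {"travel": [-0.0035, 0.0105, 0], "angular": [0, 0, 0], "gripper": 0}, {"travel": [-0.0052, 0.0158, 0], "angular": [0, 0, 0], "gripper": 0}, {"travel": [-0.0052, 0.0158, 0], "angular": [0, 0, 0], "gripper": 0}]}}

```text
t: 11.5
tool_pos: [0.4249, -0.235, 0.04]
tool_rot: [-0.507, 3.1, 0.0]
contact_force: [0.1, -0.3, 0.4]
opening: 0.0
grip_force: 0.0
```

Emit:
{"fn": "step_arm", "kwargs": {"targets": [{"travel": [-0.002, 0.003, 0], "angular": [0, 0, -0.032], "gripper": 0}, {"travel": [-0.0039, 0.0061, 0], "angular": [0, 0, -0.064], "gripper": 0}, {"travel": [-0.0057, 0.0093, 0], "angular": [0, 0, -0.095], "gripper": 0}, {"travel": [-0.0074, 0.0125, 0], "angular": [0, 0, -0.127], "gripper": 0}]}}

```text
t: 11.9
tool_pos: [0.4207, -0.228, 0.04]
tool_rot: [-0.347, 3.122, -0.001]
contact_force: [-0.6, -0.1, -0.9]
opening: 0.0
grip_force: 0.7
```

Emit:
{"fn": "step_arm", "kwargs": {"targets": [{"travel": [-0.0017, 0.0032, 0], "angular": [0, 0, -0.032], "gripper": 0}, {"travel": [-0.0032, 0.0065, 0], "angular": [0, 0, -0.064], "gripper": 0}, {"travel": [-0.0047, 0.0098, 0], "angular": [0, 0, -0.095], "gripper": 0}, {"travel": [-0.0061, 0.0131, 0], "angular": [0, 0, -0.127], "gripper": 0}]}}

```text
t: 12.3
tool_pos: [0.4169, -0.2199, 0.0399]
tool_rot: [0.191, -3.136, 0.0]
contact_force: [-0.1, -1.5, -0.1]
opening: -0.0
grip_force: 0.7
```

```bash
python3 - <<'E'
from lev import *
ball('scene')
E
```

```text
t 12.3 T [ 0.4169 -0.2199  0.0399] phi 0.122 F [-0.1 -1.5 -0.1]
radial 0.08401419703846041 tang -0.022873074601748547
scene [270.85087719 216.84429825] 456.0 [ 0.41494519 -0.19891191  0.047     ] ball phi 0.15422794710016732 r 0.08405247563436467
```

Emit:
{"fn": "step_arm", "kwargs": {"targets": [{"travel": [-0.0013, 0.0034, 0], "angular": [0, 0, -0.032], "gripper": 0}, {"travel": [-0.0026, 0.0068, 0], "angular": [0, 0, -0.064], "gripper": 0}, {"travel": [-0.0037, 0.0102, 0], "angular": [0, 0, -0.095], "gripper": 0}, {"travel": [-0.0048, 0.0137, 0], "angular": [0, 0, -0.127], "gripper": 0}]}}

```text
t: 12.75
tool_pos: [0.414, -0.2117, 0.0399]
tool_rot: [0.035, -3.141, 0.0]
contact_force: [0.7, -1.7, -0.2]
opening: 0.0003
grip_force: 0.7
```

Emit:
{"fn": "step_arm", "kwargs": {"targets": [{"travel": [-0.001, 0.0035, 0], "angular": [0, 0, -0.032], "gripper": 0}, {"travel": [-0.0019, 0.007, 0], "angular": [0, 0, -0.064], "gripper": 0}, {"travel": [-0.0027, 0.0105, 0], "angular": [0, 0, -0.095], "gripper": 0}, {"travel": [-0.0034, 0.0141, 0], "angular": [0, 0, -0.127], "gripper": 0}]}}

```text
t: 13.15
tool_pos: [0.412, -0.2032, 0.0399]
tool_rot: [-0.122, -3.139, 0.0]
contact_force: [0.0, -1.6, -0.2]
opening: -0.0001
grip_force: 0.7
```

Emit:
{"fn": "step_arm", "kwargs": {"targets": [{"travel": [-0.0006, 0.0036, 0], "angular": [0, 0, -0.032], "gripper": 0}, {"travel": [-0.0012, 0.0072, 0], "angular": [0, 0, -0.064], "gripper": 0}]}}

```text
t: 13.35
tool_pos: [0.4113, -0.1989, 0.0399]
tool_rot: [-0.201, -3.135, -0.0]
contact_force: [0.1, -1.9, 0.6]
opening: 0.0001
grip_force: 0.7
```

```bash
python3 - <<'E'
from lev import *
ball('scene')
E
```

```text
t 13.35 T [ 0.4113 -0.1989  0.0399] phi -0.128 F [ 0.1 -1.9  0.6]
radial 0.0840153726088782 tang -0.022749975984337
scene [264.92886179 219.3495935 ] 492.0 [ 0.41445322 -0.17822813  0.047     ] ball phi -0.0927571835944429 r 0.08390748425320235
```

Emit:
{"fn": "step_arm", "kwargs": {"targets": [{"travel": [-0.0004, 0.0036, 0], "angular": [0, 0, -0.032], "gripper": 0}, {"travel": [-0.0008, 0.0072, 0], "angular": [0, 0, -0.064], "gripper": 0}]}}

```text
t: 13.6
tool_pos: [0.4108, -0.1946, 0.0399]
tool_rot: [-0.279, -3.129, 0.0]
contact_force: [-0.5, -1.7, 1.0]
opening: -0.0
grip_force: 0.7
```

Emit:
{"fn": "step_arm", "kwargs": {"targets": [{"travel": [-0.0003, 0.0036, 0], "angular": [0, 0, -0.032], "gripper": 0}, {"travel": [-0.0005, 0.0072, 0], "angular": [0, 0, -0.064], "gripper": 0}]}}

```text
t: 13.8
tool_pos: [0.4105, -0.1902, 0.0399]
tool_rot: [-0.358, -3.121, -0.0]
contact_force: [-0.1, -1.8, -0.4]
opening: -0.0001
grip_force: 0.7
```

Emit:
{"fn": "step_arm", "kwargs": {"targets": [{"travel": [-0.0001, 0.0036, 0], "angular": [0, 0, -0.032], "gripper": 0}, {"travel": [-0.0001, 0.0073, 0], "angular": [0, 0, -0.064], "gripper": 0}]}}

```text
t: 14.0
tool_pos: [0.4105, -0.1858, 0.0399]
tool_rot: [-0.436, -3.111, -0.0]
contact_force: [-0.4, -1.4, -0.4]
opening: 0.0
grip_force: 0.7
```

Emit:
{"fn": "step_arm", "kwargs": {"targets": [{"travel": [0.0001, 0.0036, 0], "angular": [0, 0, -0.032], "gripper": 0}, {"travel": [0.0003, 0.0073, 0], "angular": [0, 0, -0.064], "gripper": 0}]}}

```text
t: 14.2
tool_pos: [0.4106, -0.1814, 0.0399]
tool_rot: [-0.514, -3.099, -0.0]
contact_force: [-0.6, -1.7, 0.3]
opening: -0.0003
grip_force: 0.7
```

Still free, at θ = -0.33.

Emit:
{"fn": "step_arm", "kwargs": {"targets": [{"travel": [0.0003, 0.0036, 0], "angular": [0, 0, -0.032], "gripper": 0}, {"travel": [0.0006, 0.0072, 0], "angular": [0, 0, -0.064], "gripper": 0}]}}

```text
t: 14.4
tool_pos: [0.411, -0.1773, 0.0399]
tool_rot: [-0.592, -3.085, 0.001]
contact_force: [-0.6, -1.2, -0.3]
opening: 0.0002
grip_force: 1.4
```

Emit:
{"fn": "step_arm", "kwargs": {"targets": [{"travel": [0.0005, 0.0036, 0], "angular": [0, 0, -0.032], "gripper": 0}, {"travel": [0.001, 0.0072, 0], "angular": [0, 0, -0.064], "gripper": 0}]}}

```text
t: 14.6
tool_pos: [0.4116, -0.1731, 0.0399]
tool_rot: [-0.669, -3.069, 0.001]
contact_force: [-0.8, -2.5, 0.8]
opening: -0.0
grip_force: 1.5
```

Emit:
{"fn": "step_arm", "kwargs": {"targets": [{"travel": [0.0007, 0.0036, 0], "angular": [0, 0, -0.032], "gripper": 0}, {"travel": [0.0014, 0.0071, 0], "angular": [0, 0, -0.064], "gripper": 0}]}}

```text
t: 14.8
tool_pos: [0.4123, -0.1692, 0.0399]
tool_rot: [-0.746, -3.051, 0.003]
contact_force: [-3.4, -6.0, 0.2]
opening: 0.0
grip_force: 3.3
```

Emit:
{"fn": "step_arm", "kwargs": {"targets": [{"travel": [0.0008, 0.0035, 0], "angular": [0, 0, -0.032], "gripper": 0}, {"travel": [0.0017, 0.0071, 0], "angular": [0, 0, -0.064], "gripper": 0}]}}

```text
t: 15.0
tool_pos: [0.4131, -0.1655, 0.04]
tool_rot: [-0.822, -3.032, 0.005]
contact_force: [-4.3, -6.7, 0.6]
opening: 0.0003
grip_force: 4.0
```

```bash
python3 - <<'E'
from lev import *
ball('scene')
E
```

```text
t 15.0 T [ 0.4131 -0.1655  0.04  ] phi -0.529 F [-4.3 -6.7  0.6]
radial 0.08374166828788623 tang -0.0240856589765205
scene ball hidden 0.0
```

The resistance rose from lever angle about -0.36 and is fully firm at about -0.43. I'm aiming for about -0.76.

Emit:
{"fn": "step_arm", "kwargs": {"targets": [{"travel": [0.001, 0.0034, 0], "angular": [0, 0, -0.032], "gripper": 0}, {"travel": [0.0021, 0.0069, 0], "angular": [0, 0, -0.064], "gripper": 0}]}}

```text
t: 15.25
tool_pos: [0.4141, -0.1613, 0.0399]
tool_rot: [-0.898, -3.009, 0.005]
contact_force: [-4.9, -7.9, 1.4]
opening: -0.0
grip_force: 4.0
```

Emit:
{"fn": "step_arm", "kwargs": {"targets": [{"travel": [0.0012, 0.0034, 0], "angular": [0, 0, -0.032], "gripper": 0}, {"travel": [0.0024, 0.0068, 0], "angular": [0, 0, -0.064], "gripper": 0}]}}

```text
t: 15.45
tool_pos: [0.4154, -0.1572, 0.0398]
tool_rot: [-0.973, -2.986, 0.005]
contact_force: [-4.5, -6.9, 0.5]
opening: -0.0001
grip_force: 4.0
```

Emit:
{"fn": "step_arm", "kwargs": {"targets": [{"travel": [0.0013, 0.0034, 0], "angular": [0, 0, -0.032], "gripper": 0}, {"travel": [0.0027, 0.0067, 0], "angular": [0, 0, -0.064], "gripper": 0}]}}

```text
t: 15.65
tool_pos: [0.417, -0.1531, 0.0398]
tool_rot: [-1.048, -2.96, 0.005]
contact_force: [-4.8, -6.8, 1.5]
opening: -0.0001
grip_force: 4.0
```

```bash
python3 - <<'E'
from lev import *
tb=d@cw+.01985;print('lever',phi-np.arcsin(tb/.084))
ball('scene');ball('top')
E
```

```text
t 15.65 T [ 0.417  -0.1531  0.0398] phi -0.68 F [-4.8 -6.8  1.5]
radial 0.08394325575327047 tang -0.024275973062199377
lever -0.6276046751739256
scene ball hidden 0.0
top ball hidden 0.0
```

Emit:
{"fn": "step_arm", "kwargs": {"targets": [{"travel": [0.0015, 0.0033, 0], "angular": [0, 0, -0.032], "gripper": 0}, {"travel": [0.0031, 0.0066, 0], "angular": [0, 0, -0.064], "gripper": 0}]}}

```text
t: 15.95
tool_pos: [0.4187, -0.149, 0.0397]
tool_rot: [-1.122, -2.933, 0.005]
contact_force: [-3.8, -7.4, 1.0]
opening: 0.0001
grip_force: 4.1
```

Emit:
{"fn": "step_arm", "kwargs": {"targets": [{"travel": [0.0017, 0.0032, 0], "angular": [0, 0, -0.032], "gripper": 0}, {"travel": [0.0034, 0.0064, 0], "angular": [0, 0, -0.064], "gripper": 0}, {"travel": [0.0044, 0.0082, 0], "angular": [0, 0, -0.082], "gripper": 0}, {"travel": [0.0044, 0.0082, 0], "angular": [0, 0, -0.082], "gripper": 0}]}}

```text
t: 16.35
tool_pos: [0.4213, -0.1439, 0.0396]
tool_rot: [-1.214, -2.895, 0.004]
contact_force: [-4.9, -5.8, 0.9]
opening: -0.0004
grip_force: 3.8
```

```bash
python3 - <<'E'
from lev import *
tb=d@cw+.01985;print('lever',phi-np.arcsin(tb/.084))
print('back', (-.04*cw/.6).round(3))
E
```

```text
t 16.35 T [ 0.4213 -0.1439  0.0396] phi -0.794 F [-4.9 -5.8  0.9]
radial 0.0841700961850392 tang -0.024153098929414713
lever -0.742720568469438
back [-0.048 -0.047]
```

Emit:
{"fn": "step_arm", "kwargs": {"targets": [{"travel": [-0.012, -0.012, 0], "angular": [0, 0, 0], "gripper": 0}, {"travel": [-0.03, -0.03, 0], "angular": [0, 0, 0], "gripper": 0}, {"travel": [-0.048, -0.047, 0], "angular": [0, 0, 0], "gripper": 0}, {"travel": [-0.048, -0.047, 0.06], "angular": [0, 0, 0], "gripper": 0}, {"travel": [-0.048, -0.047, 0.13], "angular": [0, 0, 0], "gripper": 0}, {"travel": [-0.048, -0.047, 0.2], "angular": [0, 0, 0], "gripper": 0}, {"travel": [-0.048, -0.1, 0.27], "angular": [0, 0, 0], "gripper": 0}, {"travel": [-0.048, -0.18, 0.3], "angular": [0, 0, 0], "gripper": 0}, {"travel": [-0.048, -0.26, 0.3], "angular": [0, 0, 0], "gripper": 0}, {"travel": [-0.048, -0.34, 0.3], "angular": [0, 0, 0], "gripper": 0}]}}

```text
t: 17.35
tool_pos: [0.3939, -0.3492, 0.2215]
tool_rot: [1.213, 2.894, 0.001]
contact_force: [1.2, 0.1, 0.1]
opening: -0.0004
grip_force: 0.0
```

Emit:
{"fn": "step_arm", "kwargs": {"targets": [{"travel": [-0.08, -0.08, 0], "angular": [0, 0, 0], "gripper": 0}, {"travel": [-0.16, -0.15, 0], "angular": [0, 0, 0], "gripper": 0}, {"travel": [-0.22, -0.22, 0], "angular": [0, 0, 0], "gripper": 0}, {"travel": [-0.28, -0.3, 0], "angular": [0, 0, 0], "gripper": 0}, {"travel": [-0.3, -0.36, 0], "angular": [0, 0, 0], "gripper": 0}, {"travel": [-0.3, -0.4, 0], "angular": [0, 0, 0], "gripper": 0}, {"travel": [-0.3, -0.4, 0], "angular": [0, 0, 0], "gripper": 0}, {"travel": [-0.3, -0.4, 0], "angular": [0, 0, 0], "gripper": 0}]}}

```text
t: 18.15
tool_pos: [0.2129, -0.5877, 0.2189]
tool_rot: [1.217, 2.896, 0.004]
contact_force: [-0.2, -0.0, -0.0]
opening: 0.0001
grip_force: 0.0
```

```bash
python3 - <<'E'
from lev import *
t=grab('top');
cv2.imwrite('pics/f.png',cv2.resize(t['img'][130:230,215:330,::-1],None,fx=6,fy=6,interpolation=cv2.INTER_CUBIC))
im=t['img'].astype(float);w=np.clip(red(im[...,0],im[...,1],im[...,2])-60,0,None)[195:225,220:275];vv,uu=np.mgrid[195:225,220:275]
if w.sum()>0:
    P=onz(t,((uu*w).sum()/w.sum(),(vv*w).sum()/w.sum()),.047);v=P[:2]-[.498,-.186];print('lever',np.arctan2(-v[1],-v[0]),np.hypot(*v))
S=8;c=cv2.resize(t['img'][165:205,235:270],None,fx=S,fy=S,interpolation=cv2.INTER_CUBIC).astype(int)
k=max(cv2.findContours(((c[...,2]-c[...,0])>40).astype(np.uint8),0,1)[0],key=cv2.contourArea)
W=np.array([onz(t,(p[0]+.5)/S-.5+[235,165],.09)[:2] for p in k]);print('key',cv2.minAreaRect((W*1000).astype(np.float32)))
E
```

```text
t 18.15 T [ 0.2129 -0.5877  0.2189] phi -0.796 F [-0.2 -0.  -0. ]
radial -0.08703347346981954 tang -0.48369038284203925
lever -0.7177601217704622 0.08406889511008898
key ((498.63739013671875, -186.39068603515625), (55.07931137084961, 32.8851203918457), 0.7130115628242493)
```

View pics/f.png

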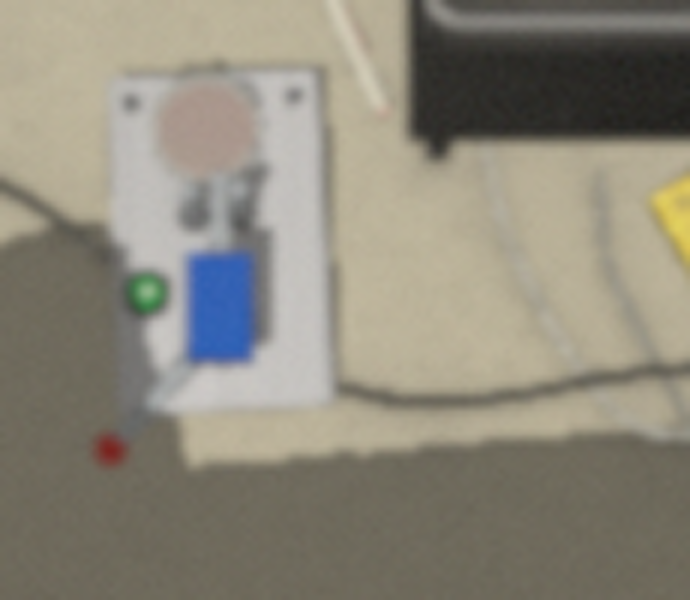

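The final view shows the key at (220,305) on the tang with its arm between the posts. The lever ball is at (110,450), the dish hasn't moved, and the robot is clear. Handing in.

```bash
python3 -c "
from station import ctrl
print(ctrl.finish_job())"
```

```text
the job is handed in; nothing more can be done
None
```

The job is handed in: the key is fully down on the tang with its arm between the posts, and the lever was pushed an estimated 17–22° past where it came up firm (no verdict came back from the hand-in).

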